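# Tip a standing bar of polishing compound into its holder

### The job

Push against the upper part of the brick-red bar of polishing compound that stands on end at the open end of the wooden holder, so that it tips over from where it stands and lies lengthwise between the two low cheeks, its upper end towards the end stop. Then push on its near end to slide it along the channel until it is fully home against the end stop, and take the hand away. Only push: do not pinch, lift or carry the bar or shove it along while it is upright, and leave the bottle, cup, nut and sanding block alone.

Things in the scene. Friction and masses are not known exactly. Their poses are not given: they have to be found in the camera images.
- holder: Fixed wooden board 220x112x12 mm. Origin: centre of its underside, on the bench. +x runs along it from the open end (x=-110 mm) to the end stop, z up. On it two low cheeks along x, from x=-20 to 110 mm, tops 28 mm above the bench, 14 mm thick, inner faces at y=+40 and -40 mm, form a channel 80 mm wide.
- stop_face (a point): Middle of the inner face of the holder's end stop, a cross batten between the cheeks at the far end, 20 mm thick, top 36 mm above the bench. The point is 90 mm along the holder's +x from its origin, 24 mm above the bench.
- bar: Brick-red bar of polishing compound, 83 mm long, 36 mm wide, 32 mm thick, loose, 0.12-0.22 kg. y: along its length, x: across, z: out of its worn face; origin: middle of its flat face. Starts on end (y up) on the board's open end, flat face towards the stop (-z along the holder's x within 0.12 rad). Pushed near the top it tips; leaned about 0.4 rad it falls by itself.
- bar_mid (a point): Centre of the bar. When the bar lies in the channel this is 16 mm above the board, and it slides along when its foot face is pushed with about 1 N.
- bar_head (a point): Centre of the bar's upper end face (36x32 mm), 41.5 mm from its centre; this end goes against the stop.
- bar_foot (a point): Centre of the bar's lower end face (36x32 mm), 41.5 mm from its centre; the bar stands on it at the start, 12 mm above the bench.
- foot_front (a point): Middle of the bottom edge on the side towards the stop, over which the bar tips (foot end of its flat face).
- foot_back (a point): Middle of the bottom edge on the side away from the stop (foot end of its worn face).
- glue_bottle: Bystander: ochre glue bottle with a dark nozzle, 47 mm across, 124 mm tall, loose, standing on the bench left of the holder. Origin: centre of its underside.
- powder_cup: Bystander: pale paper cup, 61 mm across the rim, 60 mm tall, loose, standing on the bench left of the holder. Origin: centre of its underside.
- nut: Bystander: rusty hexagon nut, 32 mm across, 15 mm high, loose, lying on the bench right of the holder. Origin: centre of its underside.
- sanding_block: Bystander: brown sanding block, 52 x 86 x 26 mm, loose, lying on the bench right of the holder near the stop end. Origin: centre of its underside.
Not all that is in view belongs to the job. Leave any orange or yellow look-alike of the bar alone.

How it is judged:
By the outcome, as a careful person would: the job done as asked, in the order asked, and still so for the second after the job is handed in, with the robot touching nothing.
It also fails if it takes over 38 s, if anything falls off the work surface, if the arm or the gripper's body presses on something with over 40 N, if the wrist force passes 120 N, or if a joint passes its speed limit or range.

### The arm

A 6-joint arm with a two-finger parallel gripper is mounted at the origin on a cart in front of the work surface, level with it; the furniture and walls round the work are solid. World frame = base frame: x ahead of the robot, y to its left, z up, the work surface at z = 0. Lengths are in m, angles in rad, forces in N, time in s.
With the tool pointing down it reaches from about 0.25 to 0.775 m from the base axis. Payload 4 kg.
Tool frame: the origin (TCP) lies midway between the tips of the shut fingers; the grasp point (between the pads) lies 19 mm behind it (robot.tcp_to_grasp is the distance from the TCP to the grasp point, in m); z points along the fingers, y is the line along which they close (so a half turn about z gives the same grasp; the last joint's range is limited). The gripper opens to 94 mm and grips with 3 to 60 N. Pads are 16 mm wide; open, the fingers measure 119 mm over their backs; the gripper's body (75 mm by 177 mm) begins 78 mm behind the grasp point.
Start: joints at [1.097, 0.087, 1.371, -0, 1.684, -0.103], TCP at [0.199, 0.513, 0.206] pointing down, gripper open.
Joint ranges: [-3.1, 3.1], [-0.76, 2.03], [0.27, 2.55], [-1.08, 4.22], [0.17, 2.65], [-2.57, 2.57]. Speed limits (rad/s): [2.79, 2.79, 3.14, 3.14, 3.14, 3.14].

### API

Orientations are given as [roll, pitch, yaw] about the fixed x, y, z axes, in that order (R = Rz(yaw) Ry(pitch) Rx(roll)).
In Python, from bench import robot, viewer gives the robot as it stands. The module is installed in compiled form; this text tells all that it offers.
- The arm moves only by the shell command python3 -m handwheel 'ROWS' [OPENING]. ROWS is JSON, a list of rows, each a list of 6 numbers: the shift along the tool's x, y, z in units of 0.2 m (1.0 is 0.2 m), then the turn, a rotation vector about the tool's x, y, z in units of 30 degrees (1.0 is 30 degrees). In form: [[x, y, z, wx, wy, wz], ...]. A call has 1 to 10 rows; each row is the pose to reach, as a shift and turn from the pose commanded when the call began, along the tool's axes at that moment; what a row does not reach only later rows make up. A row lasts 1/12 s, in which the tool goes at most 41.7 mm and 7.16 degrees, less where a joint would pass 70% of its speed; a pose out of reach is approached as far as the arm can. A call with a number of a shift or a turn outside -1 to 1 is refused whole. A call with a gripper value outside its range is refused whole. OPENING is the gripper's target within -1 to 1 (shut at 1, half-way at 0, fully open at -1), set as the call begins (- or left out, the last holds). The fingers move at their own pace and stop on an object; the grip force is fixed at half the most. Time passes only in rows, so rows that repeat a pose let the fingers close. It gives the time, the measured TCP pose, the force, the opening and the grip force at its end, in the units of the state.
- robot.get_obs(): the state, without advancing time (a new reading comes with each control period).
- viewer.snapshot(name): name is "side" or "top"; returns the picture (400x640x3 uint8, red, green, blue); there is no depth.
- viewer.calibration(name): a dict with "fx", "fy", "cx", "cy" (pixels), "R" (3x3) and "t" (3): a world point X has camera coordinates R X + t. Camera axes: x right, y down, z forward; pixel columns grow to the right and rows downward; lengths in m; the calibration is good to about 2 mm. A picture is of the moment at which its call begins. calibration takes no time and is no camera call.
- robot.close_job(): hands the job in; it is judged then, once.
The state is a dict: "time": time; "joint_positions": joint angles; "qvel": joint speeds; "joint_torque": joint torques, N m; "tool_pos": TCP position; "ee_rot": TCP orientation; "wrist_force": force on the tool from outside, world axes, zero at the start; "wrist_torque": the same for the moment, N m; "width": finger opening in m; "finger_force": force on a finger pad.
Only numpy, scipy, OpenCV 4.12 (cv2) and the standard library are available. Lean on these libraries where they do the work, as an engineer would, in place of code of your own. Each camera call takes 0.05 s, during which the arm holds its last target. There are 200 camera calls.

## Working session

There is one attempt and no reset: what is moved stays moved. The work goes in short steps, Python scripts to look and compute and a shell command to move; the robot and the scene stay as the last step left them, time stands still between calls to the robot, and variables do not carry over. Pictures are saved under pics/ and viewed, at most 10 in all, crops included, and the job is handed in when it is done.

```bash
mkdir -p pics; python3 - <<'E'
from bench import robot, viewer
import cv2
for n in("side","top"):
    im=viewer.snapshot(n); cv2.imwrite(f"pics/{n}0.png",im[:,:,::-1])
    c=viewer.calibration(n); print(n,{k:(v if not hasattr(v,'round') else v.round(3).tolist() if hasattr(v,'tolist') else v) for k,v in c.items()})
o=robot.get_obs();print({k:o[k] for k in("time","tool_pos","ee_rot","wrist_force","width")})
E
```

```text
side {'fx': 392.18746716611804, 'fy': 392.18746716611804, 'cx': 322.6562423304491, 'cy': 202.84702456904196, 'R': [[0.929, -0.37, 0.002], [-0.217, -0.548, -0.808], [0.3, 0.75, -0.589]], 't': [-0.511, 0.263, 0.65]}
top {'fx': 438.81270669265643, 'fy': 438.81270669265643, 'cx': 316.8663681392415, 'cy': 204.8574442478842, 'R': [[-0.019, -1.0, -0.013], [-0.984, 0.021, -0.177], [0.178, 0.009, -0.984]], 't': [0.12, 0.575, 0.822]}
{'time': 0.1, 'tool_pos': array([0.19908953, 0.51218244, 0.20441695]), 'ee_rot': array([-3.13963636e+00, -1.78966015e-04,  2.77084788e+00]), 'wrist_force': array([ 1.56407964, -0.14668832, -0.43253154]), 'width': 0.09366673047135536}
```

View pics/side0.png

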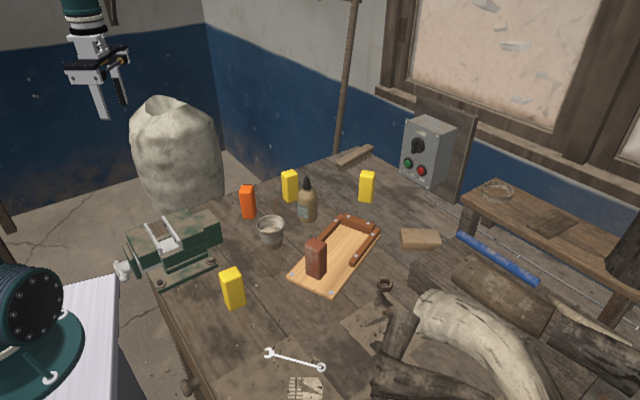

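View pics/top0.png

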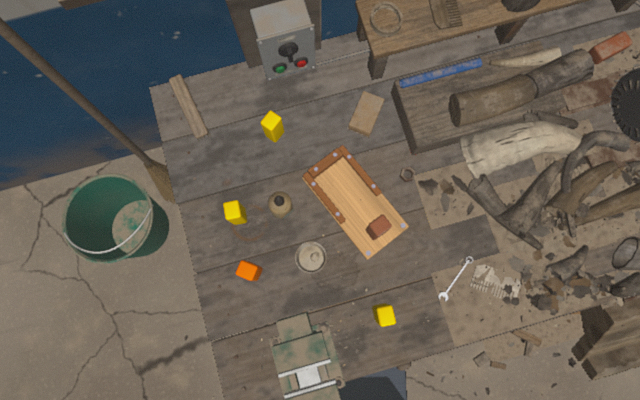

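The side view shows the bar standing near (316,258) on the holder's open end, with the stop towards (357,222). In the top view the bar is at (378,227), and the board runs from about (388,241) at the open end up-left to (324,164) at the stop. The cup is at (311,257), the bottle at (280,203) and the nut at (407,174).

```bash
cat > h.py <<'E'
import numpy as np, cv2
from bench import robot, viewer
def ray(n,u,v,z):
    c=viewer.calibration(n);R=np.array(c["R"]);t=np.array(c["t"])
    d=R.T@np.array([(u-c["cx"])/c["fx"],(v-c["cy"])/c["fy"],1]);o=-R.T@t
    return o+d*(z-o[2])/d[2]
def proj(n,X):
    c=viewer.calibration(n);p=np.array(c["R"])@X+np.array(c["t"])
    return np.array([c["fx"]*p[0]/p[2]+c["cx"],c["fy"]*p[1]/p[2]+c["cy"]])
E
python3 - <<'E'
from h import *
for n,(x,y,w,h) in dict(top=(290,135,130,130),side=(280,205,110,100)).items():
    im=cv2.imread(f"pics/{n}0.png"); hsv=cv2.cvtColor(im,cv2.COLOR_BGR2HSV)
    m=np.zeros(im.shape[:2],np.uint8)
    s=hsv[y:y+h,x:x+w].astype(int)
    m[y:y+h,x:x+w]=((s[...,0]<25)&(s[...,1]>110)&(s[...,2]>70))*255
    cs,_=cv2.findContours(m,cv2.RETR_EXTERNAL,cv2.CHAIN_APPROX_NONE); c=max(cs,key=cv2.contourArea)
    hull=cv2.convexHull(c)
    print(n,cv2.contourArea(c),cv2.approxPolyDP(hull,3,True)[:,0].tolist())
a=cv2.resize(cv2.imread("pics/top0.png")[140:265,295:415],None,fx=4,fy=4,interpolation=2)
b=cv2.resize(cv2.imread("pics/side0.png")[205:305,280:385],None,fx=3.6,fy=5,interpolation=2)
cv2.imwrite("pics/c.png",cv2.hconcat([a[:500,:410] if 0 else cv2.resize(a,(400,500)),b]))
E
```

```text
top 5487.5 [[342, 145], [408, 226], [368, 258], [303, 179], [312, 166]]
side 4108.5 [[380, 229], [375, 243], [332, 300], [286, 278], [305, 244], [339, 214], [347, 213]]
```

View pics/c.png

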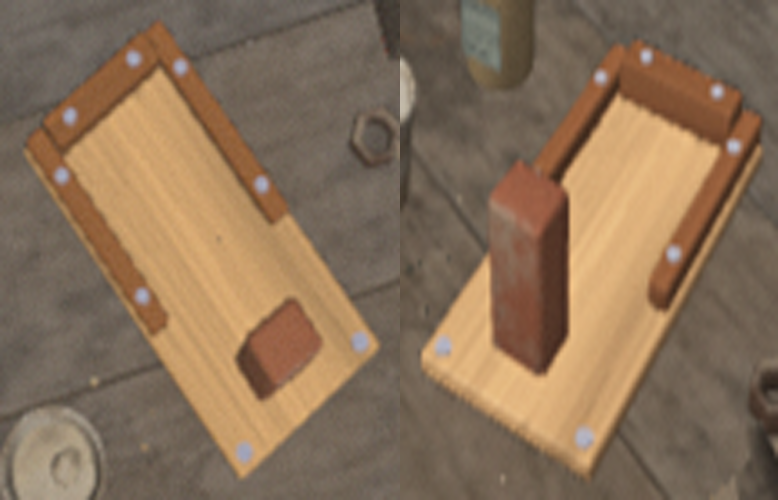

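The left half of the crop (top view) shows the bar's bright top face, at about x 243–321, y 298–378 in crop pixels, near the board's open end. The right half (side view) shows the bar's nearest bottom corner at crop (543,375) and its top-face corners at (523,162), (568,193) and (490,200).

```bash
python3 - <<'E'
from h import *
np.set_printoptions(precision=4,suppress=True)
T=lambda a,b:("top",295+a*.3,140+b*.25); S=lambda a,b:("side",280+(a-400)/3.6,205+b/5)
c=viewer.calibration("top");print("cam",-np.array(c["R"]).T@c["t"])
P=lambda t,z:ray(*t,z)
print("T near L,R, far L",P(T(242,477),.012),P(T(379,347),.012),P(T(25,150),.012))
print("S near L,R",P(S(422,355),.012),P(S(590,465),.012), "farR",P(S(762,150),.012))
for n,L in (("Ttop",[T(292,298),T(321,338),T(270,378),T(240,352)]),("Stop",[S(523,162),S(568,193),S(543,235),S(490,200)])):
  print(n,*[P(q,.095)[:2] for q in L])
print("Sbot nearest,left,right",*[P(q,.012)[:2] for q in [S(543,375),S(492,343),S(568,330)]])
print("cheek ends top z.028 T",P(T(155,335),.028),P(T(275,223),.028))
print("stop inner top .036 T",P(T(68,148),.036),P(T(155,68),.036))
E
```

```text
cam [0.4218 0.1008 0.9119]
T near L,R, far L [0.4695 0.008  0.012 ] [ 0.5343 -0.0792  0.012 ] [0.6434 0.1383 0.012 ]
S near L,R [0.4729 0.0062 0.012 ] [ 0.5383 -0.0804  0.012 ] farR [0.7103 0.0476 0.012 ]
Ttop [ 0.5481 -0.0149] [ 0.5288 -0.0303] [ 0.5106 -0.0009] [0.5232 0.0154]
Stop [0.5343 0.0062] [ 0.55   -0.0192] [ 0.5294 -0.0358] [ 0.5105 -0.0077]
Sbot nearest,left,right [ 0.5319 -0.0288] [ 0.5115 -0.002 ] [ 0.554  -0.0111]
cheek ends top z.028 T [0.5412 0.0597 0.028 ] [ 0.5976 -0.0158  0.028 ]
stop inner top .036 T [0.638  0.1108 0.036 ] [0.6793 0.056  0.036 ]
```

```bash
cat > go.py <<'E'
# holder-frame target (mm) hx hy z -> remaining shift (units) & turn in current tool axes
import sys; from h import *
from scipy.spatial.transform import Rotation as Ro
hx,hy,z=[float(a)/1000 for a in sys.argv[1:4]]; yaw=.642
O=np.array([.5903,.0283]);u=np.array([np.cos(yaw),np.sin(yaw)]);v=np.array([-u[1],u[0]])
o=robot.get_obs(); R=Ro.from_euler("xyz",o["ee_rot"]); G=Ro.from_euler("xyz",[np.pi,0,yaw])
X=np.r_[O+hx*u+hy*v,z]
p=o["tool_pos"][:2]-O
print("t",o["time"],"holder xyz mm",(1000*np.r_[p@u,p@v,o["tool_pos"][2]]).round(1),"F",o["wrist_force"].round(1),"w",round(o["width"],3))
print("shift",(R.inv().apply(X-o["tool_pos"])/.2).round(3),"turn",((R.inv()*G).as_rotvec()/np.radians(30)).round(3),"q",o["joint_positions"].round(2))
E
python3 go.py -122 5 200
python3 -c "
from h import *
print('bottle',ray('top',280,201,.124),'cup',ray('top',311,254,.06))"
python3 -m handwheel '[[-0.47,-0.41,0,0,0,1],[-0.47,-0.41,0,0,0,1],[-0.47,-0.41,0,0,0,1],[-0.47,-0.41,0,0,0,1],[-0.47,-0.41,0,0,0,1]]' 1; python3 go.py -122 5 200
```

```text
t 0.1 holder xyz mm [-23.6 621.8 204.4] F [ 1.6 -0.1 -0.4] w 0.094
shift [-2.356 -2.051  0.026] turn [-3.000e-03  4.000e-03  4.066e+00] q [ 1.1   0.09  1.37 -0.    1.68 -0.1 ]
bottle [0.57254087 0.17536218 0.124     ] cup [0.47916272 0.12182544 0.06      ]
time: 0.52
tool_pos: [0.258, 0.4005, 0.2053]
ee_rot: [-3.141, -0.0, 2.241]
wrist_force: [-0.4, -0.3, -0.8]
width: 0.0643
finger_force: 0.0
t 0.5167 holder xyz mm [-43.2 497.1 205.3] F [-0.4 -0.3 -0.8] w 0.064
shift [-2.448 -0.462  0.026] turn [-0.     0.     3.053] q [ 0.88 -0.08  1.54  0.    1.68  0.21]
```

```bash
python3 -m handwheel '[[-0.8,-0.15,0,0,0,1],[-0.8,-0.15,0,0,0,1],[-0.8,-0.15,0,0,0,1],[-0.8,-0.15,0,0,0,1],[-0.8,-0.15,0,0,0,1]]' 1 >/dev/null; python3 go.py -122 5 200
```

```text
t 0.9333 holder xyz mm [-67.9 333.3 205.3] F [ 0.2  0.2 -0.1] w 0.031
shift [-1.571  0.546  0.031] turn [0.005 0.004 2.049] q [ 0.52 -0.2   1.65 -0.    1.7   0.37]
```

```bash
python3 -m handwheel '[[-0.8,0.27,0,0,0,1],[-0.8,0.27,0,0,0,1],[-0.8,0.27,0,0,0,1],[-0.8,0.27,0,0,0,1],[-0.8,0.27,0,0,0,1]]' 1 >/dev/null; python3 go.py -122 5 200
```

```text
t 1.35 holder xyz mm [-95.6 166.5 204.9] F [ 0.1 -0.4  0.6] w 0.0
shift [-0.534  0.619  0.027] turn [0.004 0.004 1.05 ] q [ 0.12 -0.19  1.64 -0.    1.7   0.5 ]
```

```bash
python3 -m handwheel '[[-0.53,0.62,0,0,0,1],[-0.53,0.62,0,0,0,1],[-0.53,0.62,0,0,0,1],[-0.53,0.62,0,0,0,1],[-0.53,0.62,0,0,0,1],[-0.53,0.62,0,0,0,1]]' 1 >/dev/null; python3 go.py -122 5 82
```

```text
t 1.85 holder xyz mm [-118.5   10.   204.5] F [ 0.2  0.8 -0.2] w 0.0
shift [-0.018  0.026  0.612] turn [-0.005  0.001  0.068] q [-0.19 -0.04  1.51  0.    1.68  0.71]
```

```bash
python3 -m handwheel '[[-0.02,0.03,0.2,0,0,0.06],[-0.02,0.03,0.4,0,0,0.06],[-0.02,0.03,0.55,0,0,0.06],[-0.02,0.03,0.61,0,0,0.06],[-0.02,0.03,0.61,0,0,0.06],[-0.02,0.03,0.61,0,0,0.06]]' 1 >/dev/null; python3 go.py -60 5 82; python3 - <<'E'
from h import *
a,b=[viewer.snapshot(n)[:,:,::-1] for n in("top","side")]
f=lambda i:cv2.resize(i,(390,520),interpolation=2)
cv2.imwrite("pics/d.png",cv2.hconcat([f(a[140:280,300:420]),f(b[150:310,270:390])]))
E
```

```text
t 2.35 holder xyz mm [-121.8    5.    84.2] F [-0.5  0.3 -0.8] w 0.001
shift [0.309 0.002 0.011] turn [-0.    -0.001  0.012] q [-0.2   0.01  1.69  0.    1.44  0.72]
```

View pics/d.png

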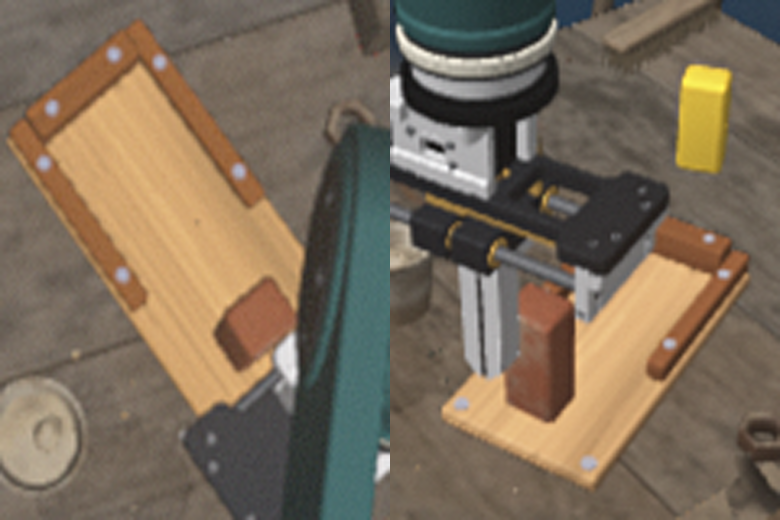

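The top view shows the arm behind the bar on the open-end side. In the side view the shut fingertips are at crop (485,375), up and to the left of the bar's foot, with the bar still standing. I'll check the sideways alignment in numbers.

```bash
python3 - <<'E'
from h import *
yaw=.642;O=np.array([.5903,.0283]);u=np.array([np.cos(yaw),np.sin(yaw)]);v=np.array([-u[1],u[0]])
H=lambda X:(1000*np.array([(X[:2]-O)@u,(X[:2]-O)@v])).round(1)
S=lambda a,b:("side",270+(a-390)/3.25,150+b/3.25)
T=lambda a,b:("top",300+a/3.25,140+b*140/520)
print("tips",[H(ray(*S(a,b),.084)) for a,b in [(470,367),(485,377),(503,370)]])
print("bar top side",[H(ray(*S(a,b),.095)) for a,b in[(522,288),(540,283),(575,300),(553,322),(518,295)]])
print("bar bot side",[H(ray(*S(a,b),.012)) for a,b in[(506,403),(549,420),(574,402)]])
print("bar top top",[H(ray(*T(a,b),.095)) for a,b in[(270,278),(297,318),(245,358),(216,330)]])
print("holder top",[H(ray(*T(a,b),.028)) for a,b in[(132,310),(247,205)]])
print("TCP px",proj("side",robot.get_obs()["tool_pos"]),S(485,375))
E
```

```text
tips [array([-126. ,   15.2]), array([-128. ,    3.6]), array([-118.2,   -1.9])]
bar top side [array([-64.7,  19.8]), array([-55.3,  13.1]), array([-57.3, -12.4]), array([-80.1, -11.4]), array([-71.1,  18.4])]
bar bot side [array([-82.,  22.]), array([-80. ,  -8.3]), array([-59.1, -13.6])]
bar top top [array([-60.7,  -9.7]), array([-86.1,  -8.9]), array([-83.3,  27.4]), array([-62.1,  31.6])]
holder top [array([-18.9,  55.6]), array([-17.7, -38. ])]
TCP px [301.50973149 262.86819341] ('side', 299.2307692307692, 265.38461538461536)
```

```bash
python3 -m handwheel '[[0.03,-0.01,0.01,0,0,0],[0.06,-0.01,0.01,0,0,0],[0.09,-0.01,0.01,0,0,0],[0.11,-0.01,0.01,0,0,0],[0.125,-0.01,0.01,0,0,0],[0.14,-0.01,0.01,0,0,0],[0.155,-0.01,0.01,0,0,0],[0.17,-0.01,0.01,0,0,0],[0.185,-0.01,0.01,0,0,0],[0.2,-0.01,0.01,0,0,0]]' 1|grep force; python3 go.py -60 5 82; python3 - <<'E'
from h import *
b=viewer.snapshot("side")[:,:,::-1]
cv2.imwrite("pics/e.png",cv2.resize(b[150:310,270:390],(390,520),interpolation=2))
E
```

```text
wrist_force: [0.0, -1.2, 0.3]
finger_force: 0.1
t 3.2833 holder xyz mm [-82.8   6.   81.4] F [ 0.  -1.2  0.3] w 0.001
shift [ 0.114  0.005 -0.003] turn [-0.     0.     0.005] q [-0.14  0.08  1.63  0.    1.43  0.79]
```

View pics/e.png

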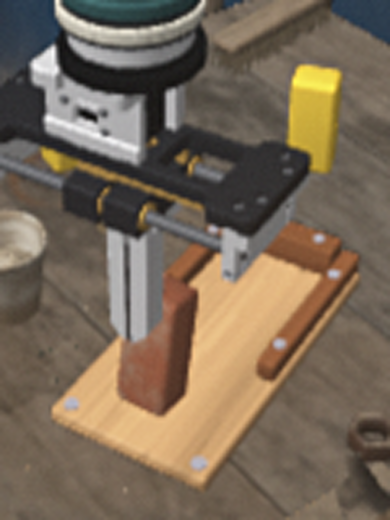

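The bar is leaning towards the stop, with its top at crop (180,290) and its foot still planted at (155,410). I'll keep pushing slowly.

```bash
python3 -m handwheel '[[0.015,0,0,0,0,0],[0.03,0,0,0,0,0],[0.045,0,0,0,0,0],[0.06,0,0,0,0,0],[0.075,0,0,0,0,0],[0.09,0,0,0,0,0],[0.105,0,0,0,0,0],[0.11,0,0,0,0,0],[0.11,0,0,0,0,0],[0.11,0,0,0,0,0]]' 1|grep force; python3 go.py -85 5 82; python3 - <<'E'
from h import *
b=viewer.snapshot("side")[:,:,::-1]
cv2.imwrite("pics/f.png",cv2.resize(b[150:310,270:390],(390,520),interpolation=2))
E
```

```text
wrist_force: [-0.5, -0.2, -0.4]
finger_force: 0.0
t 4.1667 holder xyz mm [-61.    6.1  81.4] F [-0.5 -0.2 -0.4] w 0.001
shift [-0.12   0.005 -0.003] turn [-0.     0.     0.006] q [-0.11  0.12  1.59  0.    1.44  0.81]
```

View pics/f.png

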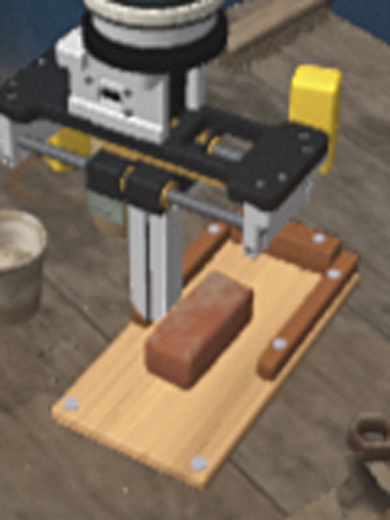

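The bar now lies flat along the channel. Its near end's bottom corners are at crop (147,365) and (190,388), and its far top edge runs from (217,272) to (252,290).

```bash
python3 -m handwheel '[[-0.06,0,0,0,0,0],[-0.14,0,0,0,0,0],[-0.2,0,0,0,0,0],[-0.22,0,0,0,0,0],[-0.22,0,0,0,0,0],[-0.22,0,0.1,0,0,0],[-0.22,0,0.2,0,0,0],[-0.22,0,0.26,0,0,0],[-0.22,0,0.26,0,0,0]]' 1|grep force; python3 - <<'E'
from h import *
yaw=.642;O=np.array([.5903,.0283]);u=np.array([np.cos(yaw),np.sin(yaw)]);v=np.array([-u[1],u[0]])
H=lambda X:(1000*np.array([(X[:2]-O)@u,(X[:2]-O)@v])).round(1)
S=lambda a,b:("side",270+a/3.25,150+b/3.25)
print("foot bottom",[H(ray(*S(*q),.012)) for q in[(147,368),(190,390)]],"head top",[H(ray(*S(*q),.044)) for q in[(215,271),(252,290)]],"foot top",[H(ray(*S(*q),.044)) for q in[(146,342),(192,366)]])
E
python3 go.py -70 6 28
```

```text
wrist_force: [0.2, 0.5, -0.1]
finger_force: 0.0
foot bottom [array([-46.1,  22. ]), array([-48.3, -11.5])] head top [array([26.8, 14.4]), array([ 23. , -15.7])] foot top [array([-54.3,  17.1]), array([-57.3, -17.9])]
t 4.9667 holder xyz mm [-106.5    7.8   26.3] F [ 0.2  0.5 -0.1] w 0.0
shift [ 0.183  0.009 -0.009] turn [-0.009  0.008  0.006] q [-0.17  0.09  1.73  0.    1.32  0.75]
```

```bash
python3 -m handwheel '[[0.04,0.025,0,0,0,0],[0.09,0.025,0,0,0,0],[0.14,0.025,0,0,0,0],[0.18,0.025,0,0,0,0],[0.2,0.025,0,0,0,0],[0.22,0.025,0,0,0,0],[0.24,0.025,0,0,0,0],[0.26,0.025,0,0,0,0],[0.28,0.025,0,0,0,0],[0.3,0.025,0,0,0,0]]' 1|grep force; python3 go.py -1 3 27;  python3 -m handwheel '[[0.02,0,0,0,0,0],[0.04,0,0,0,0,0],[0.06,0,0,0,0,0],[0.08,0,0,0,0,0],[0.1,0,0,0,0,0],[0.12,0,0,0,0,0],[0.14,0,0,0,0,0],[0.15,0,0,0,0,0],[0.16,0,0,0,0,0],[0.16,0,0,0,0,0]]' 1|grep force; python3 go.py -1 3 27
python3 - <<'E'
from h import *
a,b=[viewer.snapshot(n)[:,:,::-1] for n in("top","side")]
f=lambda i:cv2.resize(i,(390,520),interpolation=2)
cv2.imwrite("pics/g.png",cv2.hconcat([f(a[140:280,300:420]),f(b[150:310,270:390])]))
E
```

```text
wrist_force: [-1.1, -1.5, 0.2]
finger_force: 0.6
t 5.8 holder xyz mm [-44.8   1.2  29.5] F [-1.1 -1.5  0.2] w 0.0
shift [ 0.219 -0.009  0.012] turn [-0.     0.     0.005] q [-0.1   0.2   1.61 -0.    1.34  0.83]
wrist_force: [0.3, 1.1, 1.1]
finger_force: 0.0
t 6.6333 holder xyz mm [-12.4   1.3  29.4] F [0.3 1.1 1.1] w 0.0
shift [ 0.057 -0.009  0.012] turn [-0.    -0.001  0.006] q [-0.06  0.25  1.54  0.    1.35  0.87]
```

View pics/g.png

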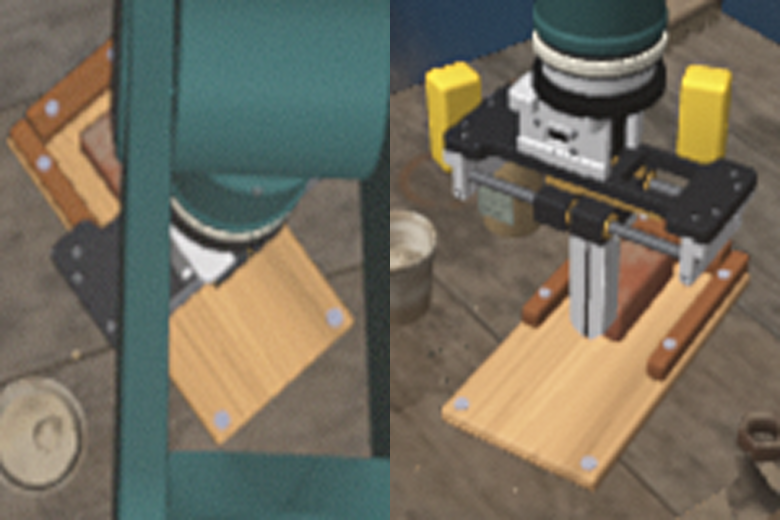

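The bar is straight in the channel between the cheeks, with the fingers on its near end and a small gap left before the stop (left half, around (85,130)). I'll push on gently and watch the force.

```bash
python3 -m handwheel '[[0.008,0,0,0,0,0],[0.016,0,0,0,0,0],[0.024,0,0,0,0,0],[0.032,0,0,0,0,0],[0.038,0,0,0,0,0],[0.044,0,0,0,0,0],[0.05,0,0,0,0,0],[0.05,0,0,0,0,0]]' 1|grep force; python3 go.py -1 3 27;  python3 -m handwheel '[[0.004,0,0,0,0,0],[0.008,0,0,0,0,0],[0.012,0,0,0,0,0],[0.012,0,0,0,0,0]]' 1|grep force; python3 go.py -1 3 27
```

```text
wrist_force: [-1.0, 0.5, -0.9]
finger_force: 0.0
t 7.4 holder xyz mm [-2.6  1.3 29.5] F [-1.   0.5 -0.9] w 0.001
shift [ 0.008 -0.009  0.012] turn [-0.    -0.001  0.006] q [-0.05  0.27  1.52  0.    1.35  0.88]
wrist_force: [-0.9, -0.4, -1.4]
finger_force: 0.1
t 7.7333 holder xyz mm [-0.4  1.2 29.5] F [-0.9 -0.4 -1.4] w 0.001
shift [-0.003 -0.009  0.013] turn [-0.    -0.001  0.006] q [-0.05  0.27  1.51  0.    1.36  0.88]
```

Not in contact with the stop yet, so I'll go on in small steps.

```bash
python3 -m handwheel '[[0.005,0,0,0,0,0],[0.01,0,0,0,0,0]]' 1|grep force; python3 -m handwheel '[[0.005,0,0,0,0,0],[0.01,0,0,0,0,0]]' 1|grep force;python3 go.py -1 3 27
```

```text
wrist_force: [-6.5, -3.3, 4.5]
finger_force: 3.6
wrist_force: [-10.7, -6.7, 6.2]
finger_force: 6.1
t 8.0667 holder xyz mm [-0.2  1.3 29.5] F [-10.7  -6.7   6.2] w 0.001
shift [-0.004 -0.009  0.013] turn [-0.002  0.016  0.005] q [-0.04  0.28  1.51 -0.    1.36  0.88]
```

The TCP has stalled at holder x ≈ 0 with about 12 N along the channel, so the bar is home. I'll back off, rise clear and check.

```bash
python3 -m handwheel '[[-0.04,0,0,0,0,0],[-0.12,0,0,0,0,0],[-0.25,0,0,0,0,0],[-0.4,0,0,0,0,0],[-0.5,0,0,0,0,0],[-0.5,0,-0.2,0,0,0],[-0.6,0,-0.4,0,0,0],[-0.75,0,-0.6,0,0,0],[-0.9,0,-0.7,0,0,0],[-0.9,0,-0.7,0,0,0]]' 1|grep force
python3 -m handwheel '[[-0.1,0.2,0,0,0,0],[-0.1,0.4,0,0,0,0],[-0.1,0.6,0,0,0,0],[-0.1,0.7,0,0,0,0],[-0.1,0.7,0,0,0,0],[-0.1,0.7,0,0,0,0]]' 1|grep force; python3 go.py 0 0 100
python3 - <<'E'
from h import *
a,b=[viewer.snapshot(n)[:,:,::-1] for n in("top","side")]
f=lambda i:cv2.resize(i,(390,520),interpolation=2)
cv2.imwrite("pics/i.png",cv2.hconcat([f(a[140:280,300:420]),f(b[150:310,270:390])]))
E
```

```text
wrist_force: [1.1, 0.1, 0.3]
finger_force: 0.0
wrist_force: [0.0, 0.5, 0.4]
finger_force: 0.0
t 9.4 holder xyz mm [-196.  -139.6  168. ] F [0.  0.5 0.4] w 0.0
shift [ 0.981 -0.695  0.342] turn [-0.004 -0.     0.004] q [-0.47  0.11  1.42  0.    1.61  0.45]
```

View pics/i.png

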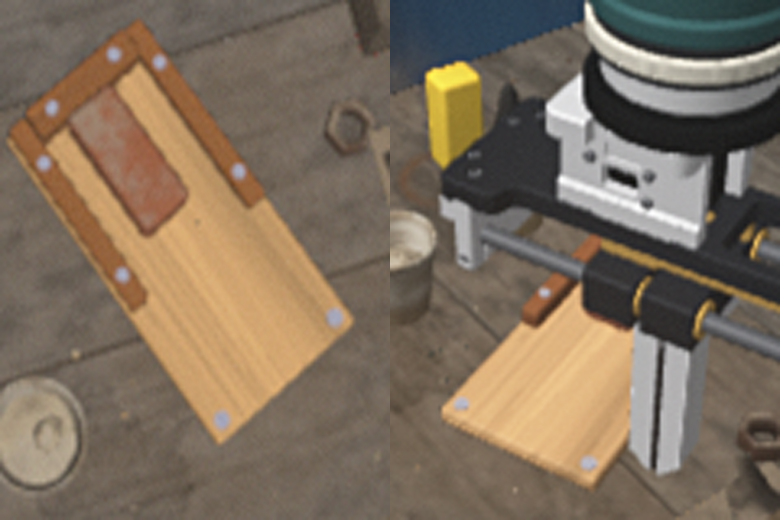

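The top view shows the bar lying flat and square in the channel, its head flush against the stop at about (70–110, 85–125). The hand is clear of it, and the cup and nut have not moved.

```bash
python3 -c "
from bench import robot
print(robot.close_job())"
```

```text
the job is handed in; nothing more can be done
None
```

The bar was tipped over, slid home square against the end stop and left with the hand clear; the job was handed in at about 9.5 s, and no bystander was touched as far as the pictures show.

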